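Shake ceramic grinding pieces out over a drying tray

TASK

Pick up the steel shaker and shake its nine ceramic pieces out evenly over the drying tray on the hot plate: all nine on the tray's floor in a single layer, none lying on another, with at least two in each third of the tray's length. Let them drop only a little way (less than 10 cm) so they do not chip, and do not touch them with the gripper; then stand the empty shaker upright in its white dish again. Leave the other things on the bench where they are.

Things in the scene. Friction and masses are not known exactly. Their poses are not given: they have to be found in the camera images.
- shaker: hand shaker: open-topped, flat-bottomed polished steel scoop, 93 mm long (local x), 50 mm wide (local y), walls 42 mm high and 3 mm thick, floor 3 mm. Origin: centre of its underside, z up. The -x end is an open mouth, the +x end is closed; a bridge over the middle carries a black grip tab. About 160 g empty. The pieces lie loose in it and begin to slide at 21 to 31 degrees of tilt.
- mouth (a point): middle of the shaker's mouth edge, on its floor's upper face: 46.5 mm from the origin along local -x, 5 mm to local -y and 3 mm above the underside; axes as the shaker's. The +y wall slants in over the last 22 mm, leaving a 34 mm wide mouth without sill beside the straight -y wall. Past the slip angle the pieces rush out together; just below it small shakes bring out a few; they may wedge.
- tab (a point): grip point in the middle of the shaker's upright tab, 76 mm above the underside; the tab is 12 mm thick (local x), 40 mm wide (local y) and reaches from 46 to 96 mm above the underside; its flat faces look to local +x and -x
- dish: shallow white dish fixed to the bench in which the shaker stands: 136 mm (local x) by 90 mm (local y), rim 10 mm high, walls and floor 4 mm thick; origin at the centre of its underside
- hotplate: laboratory hot plate (cold), fixed to the bench, 245 mm (local y) by 175 mm (local x), its white top 98 mm above the bench, control knobs to local -x; a drying tray is fixed on the top. Origin at the centre of its underside
- tray (a point): centre of the drying tray's inner floor, 101 mm above the bench: aluminium, inside 216 mm (local y, its length) by 132 mm (local x), walls 3 mm thick and rising 18 mm above the floor. The thirds of its length are the stretches of local y from -108 to -36, -36 to 36 and 36 to 108 mm
- piece0: one of the nine smooth dark-grey ceramic grinding pieces, a 15 mm cube with rounded edges, 13 g, in the shaker at the start; origin at its centre. Shaken out gently about 55 mm above the tray it lands some 15 mm ahead of the mouth, within about 20 mm
- piece1: one of the nine smooth dark-grey ceramic grinding pieces, a 15 mm cube with rounded edges, 13 g, in the shaker at the start; origin at its centre. Shaken out gently about 55 mm above the tray it lands some 15 mm ahead of the mouth, within about 20 mm
- piece2: one of the nine smooth dark-grey ceramic grinding pieces, a 15 mm cube with rounded edges, 13 g, in the shaker at the start; origin at its centre. Shaken out gently about 55 mm above the tray it lands some 15 mm ahead of the mouth, within about 20 mm
- piece3: one of the nine smooth dark-grey ceramic grinding pieces, a 15 mm cube with rounded edges, 13 g, in the shaker at the start; origin at its centre. Shaken out gently about 55 mm above the tray it lands some 15 mm ahead of the mouth, within about 20 mm
- piece4: one of the nine smooth dark-grey ceramic grinding pieces, a 15 mm cube with rounded edges, 13 g, in the shaker at the start; origin at its centre. Shaken out gently about 55 mm above the tray it lands some 15 mm ahead of the mouth, within about 20 mm
- piece5: one of the nine smooth dark-grey ceramic grinding pieces, a 15 mm cube with rounded edges, 13 g, in the shaker at the start; origin at its centre. Shaken out gently about 55 mm above the tray it lands some 15 mm ahead of the mouth, within about 20 mm
- piece6: one of the nine smooth dark-grey ceramic grinding pieces, a 15 mm cube with rounded edges, 13 g, in the shaker at the start; origin at its centre. Shaken out gently about 55 mm above the tray it lands some 15 mm ahead of the mouth, within about 20 mm
- piece7: one of the nine smooth dark-grey ceramic grinding pieces, a 15 mm cube with rounded edges, 13 g, in the shaker at the start; origin at its centre. Shaken out gently about 55 mm above the tray it lands some 15 mm ahead of the mouth, within about 20 mm
- piece8: one of the nine smooth dark-grey ceramic grinding pieces, a 15 mm cube with rounded edges, 13 g, in the shaker at the start; origin at its centre. Shaken out gently about 55 mm above the tray it lands some 15 mm ahead of the mouth, within about 20 mm
- beaker: empty glass beaker, 62 mm across, 85 mm high; a bystander; origin at the centre of its underside
- amber_bottle: amber glass bottle, 60 mm across, 150 mm high; a bystander; origin at the centre of its underside
- jar: white plastic jar, 52 mm across, 70 mm high; a bystander; origin at the centre of its underside
- spatula: steel spoon spatula 160 mm long, lying flat; a bystander; origin at the centre of its underside
Not all that is in view belongs to the job. What is shaped like the shaker but blue or yellow is not meant. Of the things that look like the dish, take the one that is farthest to the robot's left at the start.

How it is judged:
On the way, in this order (a step that is already met when the one before it is completed fails the run):
1. the shaker is lifted and held with its mouth over the tray (z of mouth in the frame of tray above 0.01 m and x of mouth in the frame of tray between -0.075 and 0.075 m and y of mouth in the frame of tray between -0.12 and 0.12 m), for 0.1 s.
2. all nine pieces lie on the tray, in one layer, at least two in each third, while the shaker is still off its dish (x of piece0 in the frame of tray between -0.066 and 0.066 m and y of piece0 in the frame of tray between -0.108 and 0.108 m and z of piece0 in the frame of tray between 0.004 and 0.0165 m and x of piece1 in the frame of tray between -0.066 and 0.066 m and y of piece1 in the frame of tray between -0.108 and 0.108 m and z of piece1 in the frame of tray between 0.004 and 0.0165 m and x of piece2 in the frame of tray between -0.066 and 0.066 m and y of piece2 in the frame of tray between -0.108 and 0.108 m and z of piece2 in the frame of tray between 0.004 and 0.0165 m and x of piece3 in the frame of tray between -0.066 and 0.066 m and y of piece3 in the frame of tray between -0.108 and 0.108 m and z of piece3 in the frame of tray between 0.004 and 0.0165 m and x of piece4 in the frame of tray between -0.066 and 0.066 m and y of piece4 in the frame of tray between -0.108 and 0.108 m and z of piece4 in the frame of tray between 0.004 and 0.0165 m and x of piece5 in the frame of tray between -0.066 and 0.066 m and y of piece5 in the frame of tray between -0.108 and 0.108 m and z of piece5 in the frame of tray between 0.004 and 0.0165 m and x of piece6 in the frame of tray between -0.066 and 0.066 m and y of piece6 in the frame of tray between -0.108 and 0.108 m and z of piece6 in the frame of tray between 0.004 and 0.0165 m and x of piece7 in the frame of tray between -0.066 and 0.066 m and y of piece7 in the frame of tray between -0.108 and 0.108 m and z of piece7 in the frame of tray between 0.004 and 0.0165 m and x of piece8 in the frame of tray between -0.066 and 0.066 m and y of piece8 in the frame of tray between -0.108 and 0.108 m and z of piece8 in the frame of tray between 0.004 and 0.0165 m and ((y of piece0 in the frame of tray above 0.036 m and y of any of piece1, piece2, piece3, piece4, piece5, piece6, piece7, piece8 in the frame of tray above 0.036 m) or (y of piece1 in the frame of tray above 0.036 m and y of any of piece2, piece3, piece4, piece5, piece6, piece7, piece8 in the frame of tray above 0.036 m) or (y of piece2 in the frame of tray above 0.036 m and y of any of piece3, piece4, piece5, piece6, piece7, piece8 in the frame of tray above 0.036 m) or (y of piece3 in the frame of tray above 0.036 m and y of any of piece4, piece5, piece6, piece7, piece8 in the frame of tray above 0.036 m) or (y of piece4 in the frame of tray above 0.036 m and y of any of piece5, piece6, piece7, piece8 in the frame of tray above 0.036 m) or (y of piece5 in the frame of tray above 0.036 m and y of any of piece6, piece7, piece8 in the frame of tray above 0.036 m) or (y of piece6 in the frame of tray above 0.036 m and y of any of piece7, piece8 in the frame of tray above 0.036 m) or y of each of piece7, piece8 in the frame of tray above 0.036 m) and ((y of piece0 in the frame of tray between -0.036 and 0.036 m and (y of piece1 in the frame of tray between -0.036 and 0.036 m or y of piece2 in the frame of tray between -0.036 and 0.036 m or y of piece3 in the frame of tray between -0.036 and 0.036 m or y of piece4 in the frame of tray between -0.036 and 0.036 m or y of piece5 in the frame of tray between -0.036 and 0.036 m or y of piece6 in the frame of tray between -0.036 and 0.036 m or y of piece7 in the frame of tray between -0.036 and 0.036 m or y of piece8 in the frame of tray between -0.036 and 0.036 m)) or (y of piece1 in the frame of tray between -0.036 and 0.036 m and (y of piece2 in the frame of tray between -0.036 and 0.036 m or y of piece3 in the frame of tray between -0.036 and 0.036 m or y of piece4 in the frame of tray between -0.036 and 0.036 m or y of piece5 in the frame of tray between -0.036 and 0.036 m or y of piece6 in the frame of tray between -0.036 and 0.036 m or y of piece7 in the frame of tray between -0.036 and 0.036 m or y of piece8 in the frame of tray between -0.036 and 0.036 m)) or (y of piece2 in the frame of tray between -0.036 and 0.036 m and (y of piece3 in the frame of tray between -0.036 and 0.036 m or y of piece4 in the frame of tray between -0.036 and 0.036 m or y of piece5 in the frame of tray between -0.036 and 0.036 m or y of piece6 in the frame of tray between -0.036 and 0.036 m or y of piece7 in the frame of tray between -0.036 and 0.036 m or y of piece8 in the frame of tray between -0.036 and 0.036 m)) or (y of piece3 in the frame of tray between -0.036 and 0.036 m and (y of piece4 in the frame of tray between -0.036 and 0.036 m or y of piece5 in the frame of tray between -0.036 and 0.036 m or y of piece6 in the frame of tray between -0.036 and 0.036 m or y of piece7 in the frame of tray between -0.036 and 0.036 m or y of piece8 in the frame of tray between -0.036 and 0.036 m)) or (y of piece4 in the frame of tray between -0.036 and 0.036 m and (y of piece5 in the frame of tray between -0.036 and 0.036 m or y of piece6 in the frame of tray between -0.036 and 0.036 m or y of piece7 in the frame of tray between -0.036 and 0.036 m or y of piece8 in the frame of tray between -0.036 and 0.036 m)) or (y of piece5 in the frame of tray between -0.036 and 0.036 m and (y of piece6 in the frame of tray between -0.036 and 0.036 m or y of piece7 in the frame of tray between -0.036 and 0.036 m or y of piece8 in the frame of tray between -0.036 and 0.036 m)) or (y of piece6 in the frame of tray between -0.036 and 0.036 m and (y of piece7 in the frame of tray between -0.036 and 0.036 m or y of piece8 in the frame of tray between -0.036 and 0.036 m)) or (y of piece7 in the frame of tray between -0.036 and 0.036 m and y of piece8 in the frame of tray between -0.036 and 0.036 m)) and ((y of piece0 in the frame of tray below -0.036 m and y of any of piece1, piece2, piece3, piece4, piece5, piece6, piece7, piece8 in the frame of tray below -0.036 m) or (y of piece1 in the frame of tray below -0.036 m and y of any of piece2, piece3, piece4, piece5, piece6, piece7, piece8 in the frame of tray below -0.036 m) or (y of piece2 in the frame of tray below -0.036 m and y of any of piece3, piece4, piece5, piece6, piece7, piece8 in the frame of tray below -0.036 m) or (y of piece3 in the frame of tray below -0.036 m and y of any of piece4, piece5, piece6, piece7, piece8 in the frame of tray below -0.036 m) or (y of piece4 in the frame of tray below -0.036 m and y of any of piece5, piece6, piece7, piece8 in the frame of tray below -0.036 m) or (y of piece5 in the frame of tray below -0.036 m and y of any of piece6, piece7, piece8 in the frame of tray below -0.036 m) or (y of piece6 in the frame of tray below -0.036 m and y of any of piece7, piece8 in the frame of tray below -0.036 m) or y of each of piece7, piece8 in the frame of tray below -0.036 m) and z of shaker in the frame of dish above 0.02 m), for 0.1 s.
At the end, for the whole second after the job is handed in: All nine pieces rest on the tray's floor (centres inside its walls and under 16.5 mm above the floor), at least two in each third of its length; the shaker rests upright (0.06 rad) on its dish's floor, centred within 25 mm (x of piece0 in the frame of tray between -0.066 and 0.066 m and y of piece0 in the frame of tray between -0.108 and 0.108 m and z of piece0 in the frame of tray between 0.004 and 0.0165 m and x of piece1 in the frame of tray between -0.066 and 0.066 m and y of piece1 in the frame of tray between -0.108 and 0.108 m and z of piece1 in the frame of tray between 0.004 and 0.0165 m and x of piece2 in the frame of tray between -0.066 and 0.066 m and y of piece2 in the frame of tray between -0.108 and 0.108 m and z of piece2 in the frame of tray between 0.004 and 0.0165 m and x of piece3 in the frame of tray between -0.066 and 0.066 m and y of piece3 in the frame of tray between -0.108 and 0.108 m and z of piece3 in the frame of tray between 0.004 and 0.0165 m and x of piece4 in the frame of tray between -0.066 and 0.066 m and y of piece4 in the frame of tray between -0.108 and 0.108 m and z of piece4 in the frame of tray between 0.004 and 0.0165 m and x of piece5 in the frame of tray between -0.066 and 0.066 m and y of piece5 in the frame of tray between -0.108 and 0.108 m and z of piece5 in the frame of tray between 0.004 and 0.0165 m and x of piece6 in the frame of tray between -0.066 and 0.066 m and y of piece6 in the frame of tray between -0.108 and 0.108 m and z of piece6 in the frame of tray between 0.004 and 0.0165 m and x of piece7 in the frame of tray between -0.066 and 0.066 m and y of piece7 in the frame of tray between -0.108 and 0.108 m and z of piece7 in the frame of tray between 0.004 and 0.0165 m and x of piece8 in the frame of tray between -0.066 and 0.066 m and y of piece8 in the frame of tray between -0.108 and 0.108 m and z of piece8 in the frame of tray between 0.004 and 0.0165 m and ((y of piece0 in the frame of tray above 0.036 m and y of any of piece1, piece2, piece3, piece4, piece5, piece6, piece7, piece8 in the frame of tray above 0.036 m) or (y of piece1 in the frame of tray above 0.036 m and y of any of piece2, piece3, piece4, piece5, piece6, piece7, piece8 in the frame of tray above 0.036 m) or (y of piece2 in the frame of tray above 0.036 m and y of any of piece3, piece4, piece5, piece6, piece7, piece8 in the frame of tray above 0.036 m) or (y of piece3 in the frame of tray above 0.036 m and y of any of piece4, piece5, piece6, piece7, piece8 in the frame of tray above 0.036 m) or (y of piece4 in the frame of tray above 0.036 m and y of any of piece5, piece6, piece7, piece8 in the frame of tray above 0.036 m) or (y of piece5 in the frame of tray above 0.036 m and y of any of piece6, piece7, piece8 in the frame of tray above 0.036 m) or (y of piece6 in the frame of tray above 0.036 m and y of any of piece7, piece8 in the frame of tray above 0.036 m) or y of each of piece7, piece8 in the frame of tray above 0.036 m) and ((y of piece0 in the frame of tray between -0.036 and 0.036 m and (y of piece1 in the frame of tray between -0.036 and 0.036 m or y of piece2 in the frame of tray between -0.036 and 0.036 m or y of piece3 in the frame of tray between -0.036 and 0.036 m or y of piece4 in the frame of tray between -0.036 and 0.036 m or y of piece5 in the frame of tray between -0.036 and 0.036 m or y of piece6 in the frame of tray between -0.036 and 0.036 m or y of piece7 in the frame of tray between -0.036 and 0.036 m or y of piece8 in the frame of tray between -0.036 and 0.036 m)) or (y of piece1 in the frame of tray between -0.036 and 0.036 m and (y of piece2 in the frame of tray between -0.036 and 0.036 m or y of piece3 in the frame of tray between -0.036 and 0.036 m or y of piece4 in the frame of tray between -0.036 and 0.036 m or y of piece5 in the frame of tray between -0.036 and 0.036 m or y of piece6 in the frame of tray between -0.036 and 0.036 m or y of piece7 in the frame of tray between -0.036 and 0.036 m or y of piece8 in the frame of tray between -0.036 and 0.036 m)) or (y of piece2 in the frame of tray between -0.036 and 0.036 m and (y of piece3 in the frame of tray between -0.036 and 0.036 m or y of piece4 in the frame of tray between -0.036 and 0.036 m or y of piece5 in the frame of tray between -0.036 and 0.036 m or y of piece6 in the frame of tray between -0.036 and 0.036 m or y of piece7 in the frame of tray between -0.036 and 0.036 m or y of piece8 in the frame of tray between -0.036 and 0.036 m)) or (y of piece3 in the frame of tray between -0.036 and 0.036 m and (y of piece4 in the frame of tray between -0.036 and 0.036 m or y of piece5 in the frame of tray between -0.036 and 0.036 m or y of piece6 in the frame of tray between -0.036 and 0.036 m or y of piece7 in the frame of tray between -0.036 and 0.036 m or y of piece8 in the frame of tray between -0.036 and 0.036 m)) or (y of piece4 in the frame of tray between -0.036 and 0.036 m and (y of piece5 in the frame of tray between -0.036 and 0.036 m or y of piece6 in the frame of tray between -0.036 and 0.036 m or y of piece7 in the frame of tray between -0.036 and 0.036 m or y of piece8 in the frame of tray between -0.036 and 0.036 m)) or (y of piece5 in the frame of tray between -0.036 and 0.036 m and (y of piece6 in the frame of tray between -0.036 and 0.036 m or y of piece7 in the frame of tray between -0.036 and 0.036 m or y of piece8 in the frame of tray between -0.036 and 0.036 m)) or (y of piece6 in the frame of tray between -0.036 and 0.036 m and (y of piece7 in the frame of tray between -0.036 and 0.036 m or y of piece8 in the frame of tray between -0.036 and 0.036 m)) or (y of piece7 in the frame of tray between -0.036 and 0.036 m and y of piece8 in the frame of tray between -0.036 and 0.036 m)) and ((y of piece0 in the frame of tray below -0.036 m and y of any of piece1, piece2, piece3, piece4, piece5, piece6, piece7, piece8 in the frame of tray below -0.036 m) or (y of piece1 in the frame of tray below -0.036 m and y of any of piece2, piece3, piece4, piece5, piece6, piece7, piece8 in the frame of tray below -0.036 m) or (y of piece2 in the frame of tray below -0.036 m and y of any of piece3, piece4, piece5, piece6, piece7, piece8 in the frame of tray below -0.036 m) or (y of piece3 in the frame of tray below -0.036 m and y of any of piece4, piece5, piece6, piece7, piece8 in the frame of tray below -0.036 m) or (y of piece4 in the frame of tray below -0.036 m and y of any of piece5, piece6, piece7, piece8 in the frame of tray below -0.036 m) or (y of piece5 in the frame of tray below -0.036 m and y of any of piece6, piece7, piece8 in the frame of tray below -0.036 m) or (y of piece6 in the frame of tray below -0.036 m and y of any of piece7, piece8 in the frame of tray below -0.036 m) or y of each of piece7, piece8 in the frame of tray below -0.036 m) and horizontal distance between shaker and dish below 0.025 m and z of shaker in the frame of dish between 0.001 and 0.0075 m and angle between shaker's own z axis and vertical below 0.06 rad and linear speed of each of shaker, piece0, piece1, piece2, piece3, piece4, piece5, piece6, piece7, piece8 below 0.02 m/s); the robot touches nothing.
It fails at once if the gripper touches a piece (contact force between the fingers and piece0 above 0.3 N or contact force between the fingers and piece1 above 0.3 N or contact force between the fingers and piece2 above 0.3 N or contact force between the fingers and piece3 above 0.3 N or contact force between the fingers and piece4 above 0.3 N or contact force between the fingers and piece5 above 0.3 N or contact force between the fingers and piece6 above 0.3 N or contact force between the fingers and piece7 above 0.3 N or contact force between the fingers and piece8 above 0.3 N).
It fails at once if a piece moves faster than 1.7 m/s (dropped from some 15 cm or thrown) (linear speed of any of piece0, piece1, piece2, piece3, piece4, piece5, piece6, piece7, piece8 above 1.7 m/s).
It fails at once if a bystander is moved more than 30 mm (distance of any of beaker, amber_bottle, jar, spatula from where it was at the start of the episode above 0.03 m).
It also fails if it takes over 72 s, if anything falls off the work surface, if the arm or the gripper's body presses on something with over 40 N, if the wrist force passes 120 N, or if a joint passes its speed limit or range.

ROBOT

A 6-joint arm with a two-finger parallel gripper is mounted at the origin on the work surface. World frame = base frame: x ahead of the robot, y to its left, z up, the work surface at z = 0. Lengths are in m, angles in rad, forces in N, time in s.
With the tool pointing down it reaches from about 0.3 to 0.875 m from the base axis. Payload 6.4 kg.
Tool frame: the origin (TCP) lies at the very end of the fingers, on their centre line; the grasp point (between the pads) lies 19 mm behind it; z points along the fingers, y is the line along which they close (so a half turn about z gives the same grasp; the last joint's range is limited). The gripper opens to 85 mm and grips with 20 to 120 N. Pads are 22 mm wide; open, the fingers measure 114 mm over their backs; the gripper's body (76 mm by 85 mm) begins 54 mm behind the grasp point. The pads swing forward as they close: fully open they stand 13 mm farther back than shut.
Start: joints at [-1.468, 0.181, 1.607, -0, 1.354, -0.206], TCP at [0.175, -0.548, 0.231] pointing down, gripper open.
Joint ranges: [-2.99, 2.99], [-0.89, 2.07], [0.3, 2.58], [-1.14, 4.28], [0, 2.63], [-3.12, 3.12]. Speed limits (rad/s): [2.57, 2.57, 3.01, 3.14, 3.14, 3.14].

INTERFACE

Orientations are given as a unit quaternion [w, x, y, z].
In Python, from bench import ctrl gives the robot as it stands.
- The arm moves only by the tool jog_arm, never from a script. Its argument "series" is a list that holds one entry, the list of rows, each a list of 7 numbers: the shift along the tool's x, y, z in mm, then the turn, a rotation vector about the tool's x, y, z in rad, then the finger opening in mm, from 0 to 85.4. In form: [[[tx, ty, tz, rx, ry, rz, gripper], ...]]. A call has exactly 10 rows; each row shifts and turns the commanded pose from where the row before left it, along the tool's axes as they then stand; what a row does not reach is not made up. A row lasts 1/10 s, in which the tool goes at most 50 mm and 8.59 degrees, less where a joint would pass 70% of its speed; a pose out of reach is approached as far as the arm can. A call with a gripper value outside its range is refused whole. The fingers move at their own pace and stop on an object; the grip force is fixed at half the most. Time passes only in rows, so rows that do not move let the fingers close, or fill a call up. It gives the time, the measured TCP pose, the force, the opening and the grip force at its end, in the units of the state.
- ctrl.get_obs(): the state, without advancing time (a new reading comes with each control period).
- ctrl.camera(name): name is "scene" or "top"; returns a dict with "frame" (400x640x3 uint8, blue, green, red), "z_map" (400x640 float32, m along the optical axis (not along the pixel's ray), 0 where there is no reading), "fx", "fy", "cx", "cy" (pixels), "k1" (the pictures are not rectified: a ray, as slopes to the right and down, at radius r is drawn at 1 + k1 r^2 times it, then the intrinsics apply), "xyz" and "rotation" of the camera in the world. Camera axes: x right, y down, z forward; pixel columns grow to the right and rows downward; lengths in m; the calibration is good to about 2 mm. A picture is of the moment at which its call begins.
- ctrl.hand_in(): hands the job in; it is judged then, once.
The state is a dict: "time_s": time; "q": joint angles; "dq": joint speeds; "joint_efforts": joint torques, N m; "eef_pos": TCP position; "eef_rot": TCP orientation; "wrist_force": force on the tool from outside, world axes, zero at the start; "torque": the same for the moment, N m; "opening": opening from 0.0 (shut) to 1.0 (fully open); "grasp_force": force on a finger pad.
Only numpy, scipy, OpenCV 4.12 (cv2) and the standard library are available. Lean on these libraries where they do the work, as an engineer would, in place of code of your own. Each camera call takes 0.05 s, during which the arm holds its last target. There are 200 camera calls.

## Working session

There is one attempt and no reset: what is moved stays moved. The work goes in short steps, Python scripts to look and compute and a tool call to move; the robot and the scene stay as the last step left them, time stands still between calls to the robot, and variables do not carry over. Pictures are saved under pics/ and viewed, at most 10 in all, crops included, and the job is handed in when it is done.

Besides the shell and the picture viewer there is one more tool, called after "Call:" as a command line: name --argument value ..., lists and objects as JSON in quotes. jog_arm: Moves the arm, as the interface text tells. Its arguments: {"type":"object","properties":{"series":{"type":"array"}},"required":["series"]}

```bash
mkdir -p pics; cat > h.py <<'E'
import numpy as np, cv2
from bench import ctrl
from scipy.spatial.transform import Rotation as R
def rot(q): return R.from_quat([q[1],q[2],q[3],q[0]])
def world(c,u,v,z=None):
    # undistort
    xd=(u-c["cx"])/c["fx"]; yd=(v-c["cy"])/c["fy"]; x,y=xd,yd
    for _ in range(20):
        f=1+c["k1"]*(x*x+y*y); x,y=xd/f,yd/f
    Rm=np.array(c["rotation"]); Rm=Rm if Rm.shape==(3,3) else rot(Rm).as_matrix()
    d=Rm@np.array([x,y,1.]); o=np.array(c["xyz"])
    if z is None: return o+d*c["z_map"][int(round(v)),int(round(u))]
    return o+d*(z-o[2])/d[2]
E
python3 - <<'E'
from h import *
import pickle
for n in ("scene","top"):
    c=ctrl.camera(n); pickle.dump(c,open(n+"0.pkl","wb"))
    cv2.imwrite(f"pics/{n}0.png",c["frame"])
    print(n,{k:c[k] for k in c if k not in("frame","z_map")})
print(ctrl.get_obs())
E
```

```text
scene {'fx': 403.41754485580134, 'fy': 403.41754485580134, 'cx': 322.7790873451383, 'cy': 202.29983919137146, 'k1': -0.027110657901554827, 'xyz': array([ 0.87644066, -0.58624812,  1.05796135]), 'rotation': array([-0.23762155,  0.91692244,  0.30970096, -0.08291297])}
top {'fx': 449.3639898704593, 'fy': 449.3639898704593, 'cx': 330.2204790956992, 'cy': 205.45362096219148, 'k1': 0.04347190271631172, 'xyz': array([ 0.48066521, -0.15077092,  1.13892099]), 'rotation': array([-0.0158966 ,  0.7093928 , -0.70435757,  0.01973735])}
{'time_s': 0.1, 'q': array([-1.46829308e+00,  1.81459103e-01,  1.60786146e+00,  1.47056922e-06,
        1.35380461e+00, -2.06328022e-01]), 'dq': array([ 0.00017024, -0.00200479, -0.00244446, -0.00134738, -0.0014703 ,
        0.0013666 ]), 'joint_efforts': array([ 1.42535205e-04, -4.45877695e+01, -3.52238917e+01, -3.27225462e-04,
        4.04027727e-03,  5.47338047e-06]), 'eef_pos': array([ 0.17472087, -0.54731459,  0.23050104]), 'eef_rot': array([-7.65186611e-04,  9.88101311e-01,  1.53802511e-01,  4.04772743e-05]), 'wrist_force': array([-0.36772219,  0.06456075, -0.60637826]), 'torque': array([ 0.02139794, -0.02150989, -0.02562366]), 'grasp_force': 0.0, 'opening': 1.00088323131969}
```

View pics/top0.png

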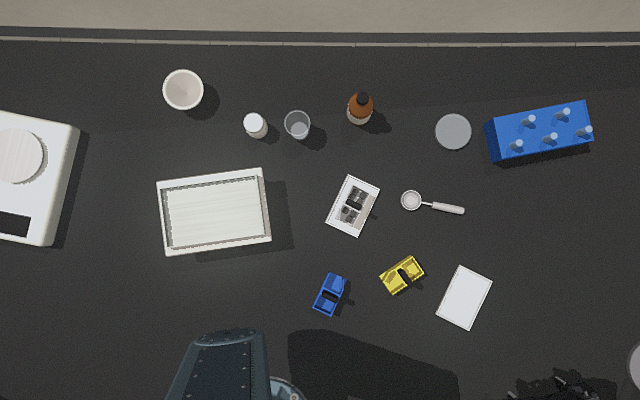

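View pics/scene0.png

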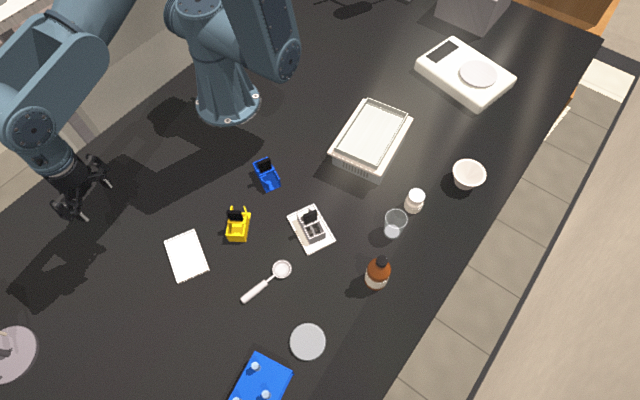

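The top view shows the tray and hot plate at (214,211), the shaker in its dish at (353,205), and an empty decoy dish at (464,297). The blue and yellow decoys are at (329,294) and (402,275). I'll enlarge the shaker next.

```bash
python3 - <<'E'
from h import *
import pickle
a=pickle.load(open("top0.pkl","rb")); b=pickle.load(open("scene0.pkl","rb"))
A=cv2.resize(a["frame"][165:245,315:395],(560,560),interpolation=cv2.INTER_CUBIC)
B=cv2.resize(b["frame"][195:260,280:345],(0,0),fx=8,fy=8,interpolation=cv2.INTER_CUBIC)[:,:]
cv2.imwrite("pics/a.png",A)
C=cv2.resize(a["frame"][155:270,145:285],(0,0),fx=5.6,fy=5.2,interpolation=cv2.INTER_CUBIC)[:600]
cv2.imwrite("pics/b.png",np.hstack([cv2.resize(B,(390,390)),cv2.resize(C,(410,390))]))
print(world(a,353,205,.01),world(a,214,211,.1))
E
```

```text
[ 0.53919159 -0.2140119   0.01      ] [0.51835402 0.111389   0.1       ]
```

View pics/a.png

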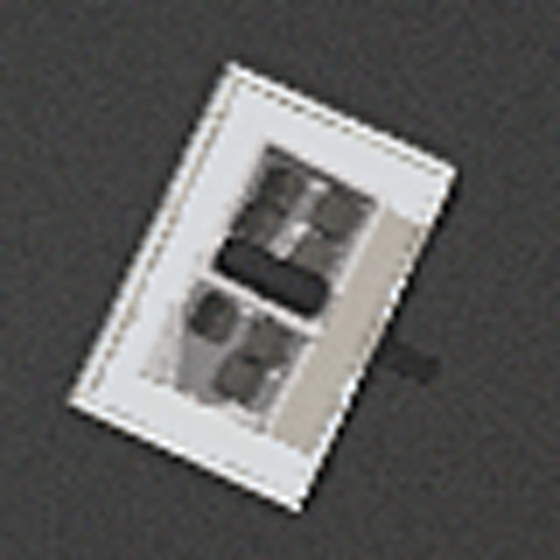

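View pics/b.png

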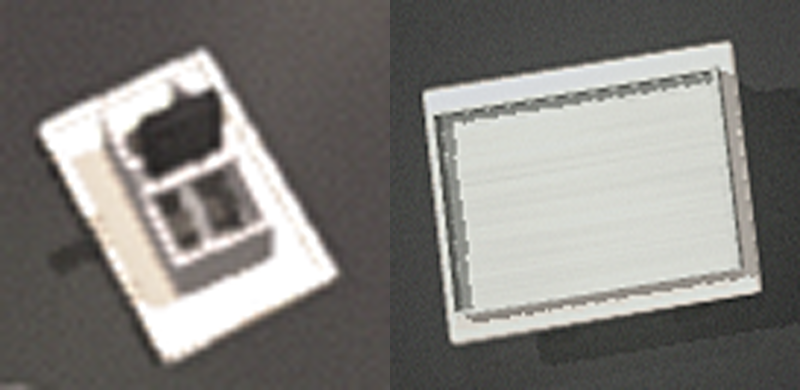

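Crop a shows the tab top centred near (272,277), with the tapered mouth end at the lower left (150–290, 370–430). Local −x therefore points toward the robot. The tray fills the hot plate and is rotated slightly. I'll measure both from the depth clouds.

```bash
cat >> h.py <<'E'
def cloud(c,u0,u1,v0,v1):
    u,v=np.meshgrid(np.arange(u0,u1),np.arange(v0,v1)); s=np.stack([u.ravel(),v.ravel()],1).astype(np.float64)
    K=np.array([[c["fx"],0,c["cx"]],[0,c["fy"],c["cy"]],[0,0,1.]])
    p=cv2.undistortPointsIter(s.reshape(-1,1,2),K,np.array([c["k1"],0,0,0,0]),None,None,(3,50,1e-10)).reshape(-1,2)
    z=c["z_map"][v0:v1,u0:u1].ravel()
    P=np.c_[p*z[:,None],z]@rot(c["rotation"]).as_matrix().T+c["xyz"]
    return P[z>0]
def rect(P):
    r=cv2.minAreaRect((P[:,:2]*1000).astype(np.float32)); return np.round(cv2.boxPoints(r),1).tolist(),[np.round(x,1) for x in r]
E
python3 - <<'E'
from h import *
import pickle
for n,s,t in(("top",(315,395,165,245),(145,285,155,270)),("scene",(280,345,195,260),(325,420,90,190))):
    c=pickle.load(open(n+"0.pkl","rb"))
    P=cloud(c,*s); z=P[:,2]
    print(n,"z hist",np.histogram(z,np.arange(-.01,.12,.01))[0])
    for lo,hi in((.08,.12),(.035,.12),(.004,.2)):
        Q=P[(z>lo)&(z<hi)]; print(lo,len(Q),np.median(Q[:,2]),rect(Q))
    P=cloud(c,*t); z=P[:,2]
    print("tray hist",np.histogram(z,np.arange(-.01,.13,.01))[0])
    for lo,hi in((.085,.14),(.113,.13),(.095,.109)):
        Q=P[(z>lo)&(z<hi)]; print(lo,len(Q),np.median(Q[:,2]),rect(Q))
E
```

```text
top z hist [ 850 4667  341  233    8  108   68    4    4    7   28   61]
0.08 96 0.10079961923793679 ([[523.7000122070312, -225.60000610351562], [534.0999755859375, -230.89999389648438], [551.5, -196.60000610351562], [541.0, -191.3000030517578]], [array([ 537.6, -211.1]), array([38.4, 11.7]), np.float64(63.2)])
0.035 284 0.05162298197455162 ([[485.1000061035156, -212.0], [567.7999877929688, -254.5], [590.5, -210.3000030517578], [507.79998779296875, -167.8000030517578]], [array([ 537.8, -211.2]), array([49.7, 93. ]), np.float64(62.8)])
0.004 2502 0.007238036679588666 ([[440.5, -118.9000015258789], [442.0, -319.0], [642.0, -317.5], [640.5, -117.4000015258789]], [array([ 541.2, -218.2]), array([200. , 200.1]), np.float64(0.4)])
tray hist [1668 6215    1    0   10   70   27    0    0    1 1568 5841  320  307]
0.085 8037 0.10233259755882229 ([[414.29998779296875, 220.60000610351562], [450.3999938964844, -22.299999237060547], [623.2000122070312, 3.5], [587.0999755859375, 246.3000030517578]], [array([518.7, 112. ]), array([174.7, 245.6]), np.float64(8.5)])
0.113 564 0.1202844672949922 ([[43
[... 1319 characters left out ...]
0.085 3923 0.09914405300870532 ([[413.20001220703125, 220.8000030517578], [450.6000061035156, -24.600000381469727], [625.0, 2.0], [587.7000122070312, 247.39999389648438]], [array([519.1, 111.4]), array([176.5, 248.2]), np.float64(8.7)])
0.113 312 0.11680263706229743 ([[433.70001220703125, 215.0], [467.70001220703125, -10.800000190734863], [605.5, 9.899999618530273], [571.5999755859375, 235.6999969482422]], [array([519.6, 112.5]), array([139.4, 228.3]), np.float64(8.5)])
0.095 3126 0.09908539369155911 ([[415.6000061035156, 218.3000030517578], [452.5, -24.100000381469727], [625.0, 2.0999999046325684], [588.0999755859375, 244.5]], [array([520.3, 110.2]), array([174.5, 245.2]), np.float64(8.7)])
```

```bash
cat >> h.py <<'E'
TR=np.array([519,112,101.5]); TY=np.deg2rad(8.5)
M=np.array([-5,-46.5,54.])            # mouth in tool axes (held; tool = local y, x, -z)
def grot(yaw,tilt=0):                 # shaker yaw of local x (deg), mouth-down tilt (deg)
    s=R.from_euler('z',yaw,degrees=True)*R.from_euler('y',-tilt,degrees=True)
    S=s.as_matrix(); return R.from_matrix(np.c_[S[:,1],S[:,0],-S[:,2]])
def now():
    o=ctrl.get_obs(); return o["eef_pos"]*1000,rot(o["eef_rot"])
def mouth():
    p,r=now(); m=p+r.apply(M); S=r.as_matrix()
    d=R.from_euler('z',-TY).apply(m-TR); return np.round(d,1),np.round(np.rad2deg(np.arcsin(-S[2,1]*-1)),1)
def tcp_for_mouth(tx,ty,tz,r):        # tray coords mm
    return TR+R.from_euler('z',TY).apply([tx,ty,tz])-r.apply(M)
def rows(p1,r1,n,g,start=None,ramp=True):
    p0,r0=start or now(); rv=(r0.inv()*r1).as_rotvec()
    t=np.linspace(0,1,n+1); s=(3*t**2-2*t**3) if ramp else t
    p,r=p0.copy(),r0; out=[]
    for k in range(n):
        pt=p0+(p1-p0)*s[k+1]; rt=r0*R.from_rotvec(rv*s[k+1])
        a=np.round(r.inv().apply(pt-p)); b=np.round((r.inv()*rt).as_rotvec(),2 if 0 else 3)
        out.append([*map(float,a),*map(float,b),g]); p=p+r.apply(a); r=r*R.from_rotvec(b)
    for k in range(0,n,10): print([[f"{x:g}" for x in q] for q in out[k:k+10]].__str__().replace("'",""))
    print("err",np.round(p-p1,1),np.round((r.inv()*r1).as_rotvec(),3)); return p,r
E
python3 - <<'E'
from h import *
import pickle
a=pickle.load(open("top0.pkl","rb"))
P=np.array([world(a,315+x/7-.43,165+y/7-.43,.01) for x,y in((230,62),(457,170),(300,512),(70,403))]);print(P.mean(0),P)
g=grot(-26.9)
s=rows(np.array([538,-211.5,190]),g,20,85)
rows(np.array([538,-211.5,61]),g,10,85,s)
E
```

```text
[ 0.53801981 -0.21233883  0.01      ] [[ 0.61889613 -0.1995766   0.01      ]
 [ 0.58042453 -0.28150622  0.01      ]
 [ 0.45717528 -0.22545883  0.01      ]
 [ 0.49558331 -0.14281365  0.01      ]]
[[3, -2, 0, -0, -0, -0.006, 85], [10, -4, 1, -0, -0, -0.016, 85], [14, -6, 1, -0, -0, -0.026, 85], [20, -8, 2, -0, -0, -0.034, 85], [24, -9, 2, -0, -0, -0.042, 85], [29, -10, 3, -0, -0, -0.047, 85], [31, -8, 3, -0, -0, -0.052, 85], [34, -7, 2, -0, -0, -0.056, 85], [36, -6, 3, -0, -0, -0.058, 85], [37, -4, 3, -0.001, -0.001, -0.059, 85]]
[[36, -1, 4, 0, 0, -0.059, 85], [37, 0, 2, 0, 0, -0.059, 85], [34, 3, 3, 0, 0, -0.055, 85], [33, 4, 3, -0, 0, -0.052, 85], [29, 6, 2, -0, 0, -0.048, 85], [25, 5, 2, -0, 0, -0.041, 85], [20, 6, 2, -0, 0, -0.034, 85], [16, 5, 2, -0, 0, -0.026, 85], [10, 3, 0, -0, 0, -0.017, 85], [3, 2, 1, -0, 0, -0.005, 85]]
err [ 0.3 -0.1 -0.3] [-0.  0. -0.]
[[-0, -0, 4, -0, 0, -0, 85], [-0, -0, 9, -0, 0, -0, 85], [-0, -0, 15, -0, 0, -0, 85], [-0, -0, 17, -0, 0, -0, 85], [-0, -0, 19, -0, 0, -0, 85], [-0, -0, 19, -0, 0, -0, 85], [-0, -0, 18, -0, 0, -0, 85], [-0, -0, 14, -0, 0, -0, 85], [-0, -0, 10, -0, 0, -0, 85], [-0, -0, 4, -0, 0, -0, 85]]
err [ 0.3 -0.1 -0.3] [-0.  0. -0.]
```

Call:
jog_arm --series '[[[3,-2,0,0,0,-0.006,85],[10,-4,1,0,0,-0.016,85],[14,-6,1,0,0,-0.026,85],[20,-8,2,0,0,-0.034,85],[24,-9,2,0,0,-0.042,85],[29,-10,3,0,0,-0.047,85],[31,-8,3,0,0,-0.052,85],[34,-7,2,0,0,-0.056,85],[36,-6,3,0,0,-0.058,85],[37,-4,3,-0.001,-0.001,-0.059,85]]]'

```text
time_s: 1.1
eef_pos: [0.3582, -0.3774, 0.2112]
eef_rot: [0.001, 0.938, 0.347, -0.0]
wrist_force: [0.0, -0.1, 0.1]
opening: 0.996
grasp_force: 0.0
```

Call:
jog_arm --series '[[[36,-1,4,0,0,-0.059,85],[37,0,2,0,0,-0.059,85],[34,3,3,0,0,-0.055,85],[33,4,3,0,0,-0.052,85],[29,6,2,0,0,-0.048,85],[25,5,2,0,0,-0.041,85],[20,6,2,0,0,-0.034,85],[16,5,2,0,0,-0.026,85],[10,3,0,0,0,-0.017,85],[3,2,1,0,0,-0.005,85]]]'

```text
time_s: 2.1
eef_pos: [0.5389, -0.2111, 0.1901]
eef_rot: [0.001, 0.852, 0.524, -0.0]
wrist_force: [0.2, -0.0, -0.2]
opening: 0.998
grasp_force: 0.0
```

```bash
python3 - <<'E'
from h import *
p,r=now();print(p,r.as_matrix().round(3))
rows(np.array([538,-211.5,61]),grot(-26.9),10,85)
E
```

```text
[ 538.91463353 -211.07329948  190.0817639 ] [[ 0.451  0.893 -0.   ]
 [ 0.893 -0.451 -0.001]
 [-0.001  0.001 -1.   ]]
[[-0, -0, 4, 0, 0, 0, 85], [-0, -0, 9, 0, 0, 0, 85], [-0, -0, 15, 0, 0, 0, 85], [-0, -0, 17, 0, 0, 0.001, 85], [-0, -0, 20, 0, 0.001, -0, 85], [-0, -0, 19, 0, -0, 0, 85], [-1, -1, 17, 0, 0, 0, 85], [0, 0, 15, 0, 0, 0, 85], [0, 0, 9, 0, 0, 0.001, 85], [0, 0, 4, 0.001, 0, -0, 85]]
err [-0.4 -0.1  0.1] [-0.  0. -0.]
```

Call:
jog_arm --series '[[[0,0,4,0,0,0,85],[0,0,9,0,0,0,85],[0,0,15,0,0,0,85],[0,0,17,0,0,0,85],[0,0,20,0,0,0,85],[0,0,19,0,0,0,85],[0,0,17,0,0,0,85],[0,0,15,0,0,0,85],[0,0,9,0,0,0,85],[0,0,4,0,0,0,85]]]'

```text
time_s: 3.1
eef_pos: [0.5375, -0.2122, 0.0595]
eef_rot: [-0.0, 0.852, 0.523, -0.001]
wrist_force: [-0.3, -0.2, 0.4]
opening: 0.993
grasp_force: 0.0
```

Call:
jog_arm --series '[[[0,0,0,0,0,0,70],[0,0,0,0,0,0,55],[0,0,0,0,0,0,40],[0,0,0,0,0,0,25],[0,0,0,0,0,0,20],[0,0,0,0,0,0,15],[0,0,0,0,0,0,8],[0,0,0,0,0,0,5],[0,0,0,0,0,0,5],[0,0,0,0,0,0,5]]]'

```text
time_s: 4.1
eef_pos: [0.5384, -0.2123, 0.0613]
eef_rot: [0.001, 0.852, 0.523, -0.0]
wrist_force: [-2.4, 0.9, 5.3]
opening: 0.136
grasp_force: 59.4
```

```bash
python3 - <<'E'
from h import *
print(ctrl.get_obs()["wrist_force"],now()[0])
p0,r0=now()
# lift, mouth up 12 deg
s=rows(p0+[0,0,140],grot(-26.9,-12),10,5)
g=grot(8.5,-12)
s=rows(tcp_for_mouth(15,-70,60,g),g,20,5,s)
print(s[0])
E
```

```text
[-2.410328    0.90370407  5.34837711] [ 538.38736343 -212.33125357   61.26273353]
[[-0, 0, -4, 0.006, 0, -0, 5], [-0, -0, -11, 0.016, 0, -0, 5], [-0, -0, -15, 0.023, 0, -0, 5], [-0, -1, -19, 0.029, 0, -0, 5], [-0, -2, -21, 0.031, 0.001, -0, 5], [-0, -2, -21, 0.031, -0, -0, 5], [-0, -2, -18, 0.029, -0, -0, 5], [-0, -3, -16, 0.023, 0, -0.001, 5], [-0, -2, -10, 0.016, 0, 0, 5], [-0, -1, -4, 0.006, 0, 0, 5]]
err [-0.1  0.2 -0.1] [-0.  0.  0.]
[[2, -0, 0, -0, -0.001, -0.004, 5], [6, -2, 0, -0, -0.003, -0.013, 5], [8, -2, 1, -0, -0.004, -0.02, 5], [12, -2, -0, -0, -0.005, -0.026, 5], [14, -3, 0, -0, -0.007, -0.031, 5], [17, -2, 1, -0, -0.008, -0.036, 5], [18, -2, -0, -0, -0.008, -0.04, 5], [19, -2, -0, -0, -0.009, -0.043, 5], [21, -1, -0, -0, -0.01, -0.044, 5], [20, 1, -1, -0, -0.009, -0.045, 5]]
[[21, 1, -0, -0, -0.01, -0.045, 5], [20, 2, -1, -0, -0.009, -0.044, 5], [19, 3, -1, -0, -0.009, -0.043, 5], [18, 3, -1, -0, -0.009, -0.039, 5], [16, 4, -1, -0, -0.007, -0.037, 5], [14, 4, -1, -0, -0.007, -0.031, 5], [12, 4, -1, -0, -0.005, -0.026, 5], [8, 2, -0, -0, -0.005, -0.02, 5], [6, 2, -1, -0, -0.002, -0.013, 5], [2, 1, 0, -0, -0.001, -0.004, 5]]
err [-0.1  0.3  0.1] [-0. -0.  0.]
[599.44599617  58.61003256 204.71488412]
```

Call:
jog_arm --series '[[[0,0,-4,0.006,0,0,5],[0,0,-11,0.016,0,0,5],[0,0,-15,0.023,0,0,5],[0,-1,-19,0.029,0,0,5],[0,-2,-21,0.031,0,0,5],[0,-2,-21,0.031,0,0,5],[0,-2,-18,0.029,0,0,5],[0,-3,-16,0.023,0,0,5],[0,-2,-10,0.016,0,0,5],[0,-1,-4,0.006,0,0,5]]]'

```text
time_s: 5.1
eef_pos: [0.5389, -0.2125, 0.2016]
eef_rot: [-0.088, 0.848, 0.52, -0.055]
wrist_force: [0.6, 0.4, -2.2]
opening: 0.131
grasp_force: 58.6
```

Call:
jog_arm --series '[[[2,0,0,0,-0.001,-0.004,5],[6,-2,0,0,-0.003,-0.013,5],[8,-2,1,0,-0.004,-0.02,5],[12,-2,0,0,-0.005,-0.026,5],[14,-3,0,0,-0.007,-0.031,5],[17,-2,1,0,-0.008,-0.036,5],[18,-2,0,0,-0.008,-0.04,5],[19,-2,0,0,-0.009,-0.043,5],[21,-1,0,0,-0.01,-0.044,5],[20,1,-1,0,-0.009,-0.045,5]]]'

```text
time_s: 6.1
eef_pos: [0.5693, -0.075, 0.2028]
eef_rot: [-0.08, 0.756, 0.646, -0.068]
wrist_force: [-0.1, -0.4, -2.9]
opening: 0.133
grasp_force: 58.6
```

Call:
jog_arm --series '[[[21,1,0,0,-0.01,-0.045,5],[20,2,-1,0,-0.009,-0.044,5],[19,3,-1,0,-0.009,-0.043,5],[18,3,-1,0,-0.009,-0.039,5],[16,4,-1,0,-0.007,-0.037,5],[14,4,-1,0,-0.007,-0.031,5],[12,4,-1,0,-0.005,-0.026,5],[8,2,0,0,-0.005,-0.02,5],[6,2,-1,0,-0.002,-0.013,5],[2,1,0,0,-0.001,-0.004,5]]]'

```text
time_s: 7.1
eef_pos: [0.5998, 0.059, 0.2042]
eef_rot: [-0.068, 0.649, 0.753, -0.08]
wrist_force: [-0.9, -0.6, -2.9]
opening: 0.129
grasp_force: 58.6
```

```bash
python3 - <<'E'
from h import *
print(mouth(),now()[1].as_matrix().round(3)[2])
# tilt to 16 about mouth at tray z 50
g=grot(8.5,16)
p,r=now(); s=(p,r)
rows(tcp_for_mouth(15,-72,50,g),g,10,5,s)
c=ctrl.camera("scene"); cv2.imwrite("pics/s1.png",cv2.resize(c["frame"][60:230,300:470],(600,600),interpolation=cv2.INTER_CUBIC))
for d in (1,-1): 
    x=R.from_rotvec([-np.deg2rad(d),0,0]); print(d,M-x.apply(M))
E
```

```text
(array([ 15.3, -69.4,  59.6]), np.float64(-12.0)) [-0.001 -0.209 -0.978]
[[-0, -1, -0, -0.014, 0, -0, 5], [-0, -2, -1, -0.037, 0, -0, 5], [-1, -3, -1, -0.055, 0, -0, 5], [0, -4, -1, -0.066, 0, -0, 5], [-0, -4, -1, -0.073, 0, -0, 5], [-1, -4, -2, -0.072, 0, -0, 5], [-0, -4, -2, -0.067, 0.001, 0, 5], [-0, -2, -2, -0.055, -0, -0, 5], [-1, -2, -2, -0.037, -0, -0, 5], [0, -1, -0, -0.014, -0, -0, 5]]
err [ 0.  -0.3 -0.2] [ 0. -0. -0.]
1 [ 0.         -0.94951212 -0.80331244]
-1 [0.         0.93534777 0.81976136]
```

View pics/s1.png

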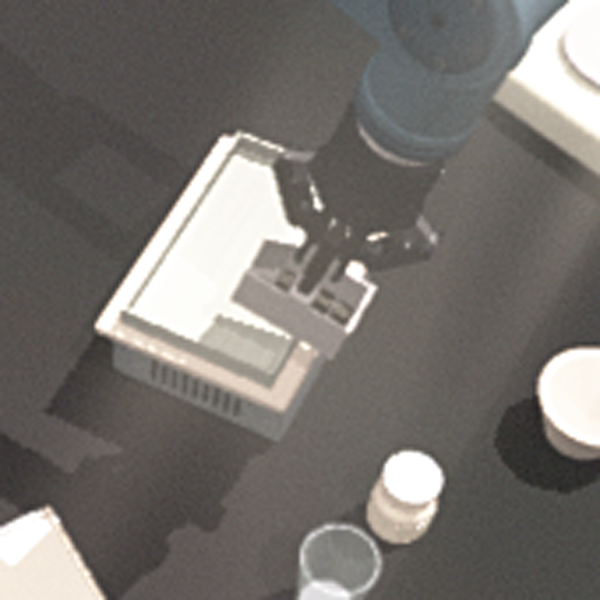

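Call:
jog_arm --series '[[[0,-1,0,-0.014,0,0,5],[0,-2,-1,-0.037,0,0,5],[-1,-3,-1,-0.055,0,0,5],[0,-4,-1,-0.066,0,0,5],[0,-4,-1,-0.073,0,0,5],[-1,-4,-2,-0.072,0,0,5],[0,-4,-2,-0.067,0,0,5],[0,-2,-2,-0.055,0,0,5],[-1,-2,-2,-0.037,0,0,5],[0,-1,0,-0.014,0,0,5]]]'

```text
time_s: 8.15
eef_pos: [0.5721, 0.0508, 0.2162]
eef_rot: [0.092, 0.647, 0.749, 0.106]
wrist_force: [-0.9, -0.6, -2.2]
opening: 0.132
grasp_force: 58.7
```

Call:
jog_arm --series '[[[0,-1,-1,-0.0175,0,0,5],[0,-1,-1,-0.0175,0,0,5],[0,-1,-1,-0.0175,0,0,5],[0,-1,-1,-0.0175,0,0,5],[0,5,0,0,0,0,5],[0,-5,0,0,0,0,5],[0,5,0,0,0,0,5],[0,-5,0,0,0,0,5],[0,0,0,0,0,0,5],[0,0,0,0,0,0,5]]]'

```text
time_s: 9.15
eef_pos: [0.568, 0.0509, 0.2185]
eef_rot: [0.114, 0.643, 0.746, 0.131]
wrist_force: [0.5, 0.6, -3.2]
opening: 0.134
grasp_force: 58.8
```

```bash
cat >> h.py <<'E'
def look(name):
    c=ctrl.camera("scene"); a=cv2.resize(c["frame"][80:200,310:430],(600,600),interpolation=cv2.INTER_CUBIC)
    cv2.imwrite(f"pics/{name}.png",a); return c
def dark(c=None):
    # dark blobs on tray floor seen by both cameras: returns tray coords of pixels with height 5..25mm over floor & dark
    for n in ("scene","top"):
        c=ctrl.camera(n); u0,u1,v0,v1=(325,420,90,190) if n=="scene" else (145,285,155,270)
        u,v=np.meshgrid(np.arange(u0,u1),np.arange(v0,v1)); u,v=u.ravel(),v.ravel()
        z=c["z_map"][v,u]; ok=z>0
        P=cloud(c,u0,u1,v0,v1)*1000; f=c["frame"][v,u][ok].max(1)
        d=R.from_euler('z',-TY).apply(P-TR)
        m=(abs(d[:,0])<62)&(abs(d[:,1])<104)&(d[:,2]>6)&(d[:,2]<24)&(f<110)
        img=np.zeros((132,216),np.uint8)
        mk=np.zeros((v1-v0)*(u1-u0),np.uint8); mk[np.flatnonzero(ok)[m]]=255
        k,lab,st,ce=cv2.connectedComponentsWithStats(mk.reshape(v1-v0,u1-u0))
        idx=np.flatnonzero(ok); L=lab.ravel()[idx]
        print(n,[(int(st[i,4]),*np.round(d[L==i].mean(0)).astype(int).tolist(),int(d[L==i][:,2].max())) for i in range(1,k) if st[i,4]>5])
E
python3 - <<'E'
from h import *
print(mouth()); dark(); print(ctrl.get_obs()["wrist_force"]); look("s2")
E
```

```text
(array([ 14.2, -72.7,  50.3]), np.float64(20.0))
scene []
top []
[-0.13321109  0.92346979 -2.41600108]
```

Call:
jog_arm --series '[[[0,-1,-1,-0.0175,0,0,5],[0,-1,-1,-0.0175,0,0,5],[0,0,0,0,0,0,5],[0,5,0,0,0,0,5],[0,-5,0,0,0,0,5],[0,5,0,0,0,0,5],[0,-5,0,0,0,0,5],[0,0,0,0,0,0,5],[0,0,0,0,0,0,5],[0,0,0,0,0,0,5]]]'

```text
time_s: 10.3
eef_pos: [0.5656, 0.0505, 0.2198]
eef_rot: [0.125, 0.641, 0.743, 0.145]
wrist_force: [-0.1, 0.4, -2.4]
opening: 0.134
grasp_force: 58.8
```

```bash
python3 - <<'E'
from h import *
print(mouth()); dark(); look("s3")
E
```

```text
(array([ 14.2, -72.7,  50.8]), np.float64(22.0))
scene [(17, -8, -78, 11, 15)]
top [(43, -13, -76, 16, 18)]
```

View pics/s3.png

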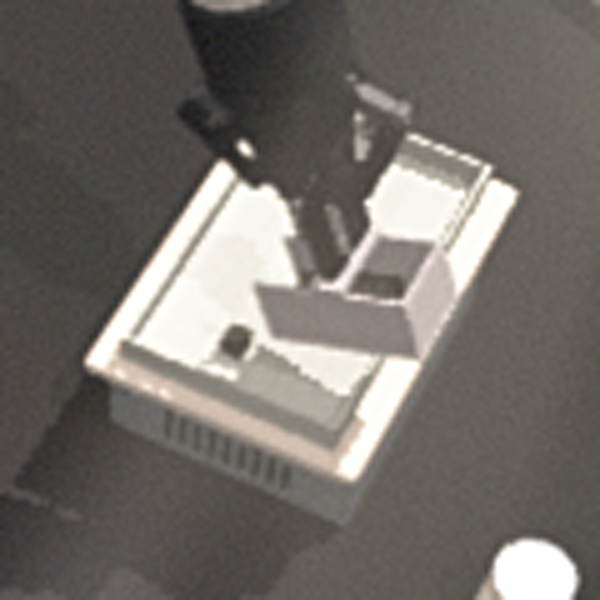

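One piece is out, at tray (-10,-77). The depth detector agrees with the picture: the dark cube is at (237,341). I'll shift the mouth a little and shake out the next.

Call:
jog_arm --series '[[[1,2,1,0,0,0,5],[3,5,2,0,0,0,5],[3,7,3,0,0,0,5],[3,5,2,0,0,0,5],[1,3,1,0,0,0,5],[0,0,0,0,0,0,5],[0,5,0,0,0,0,5],[0,-5,0,0,0,0,5],[0,0,0,0,0,0,5],[0,0,0,0,0,0,5]]]'

```text
time_s: 11.45
eef_pos: [0.5872, 0.0648, 0.2196]
eef_rot: [0.125, 0.641, 0.743, 0.144]
wrist_force: [0.1, 0.3, -2.3]
opening: 0.136
grasp_force: 58.8
```

```bash
python3 - <<'E'
from h import *
print(mouth()); dark(); look("s4")
E
```

```text
(array([ 37.6, -61.8,  50.6]), np.float64(22.0))
scene [(8, -10, -81, 9, 12), (7, 9, -71, 12, 15), (8, 10, -80, 10, 13)]
top [(40, 6, -74, 16, 20), (36, -13, -76, 15, 18)]
```

Call:
jog_arm --series '[[[2,-1,0,0,0,0,5],[4,-2,-1,0,0,0,5],[4,-2,-1,0,0,0,5],[3,-2,-1,0,0,0,5],[1,-1,0,0,0,0,5],[0,0,0,0,0,0,5],[0,5,0,0,0,0,5],[0,-5,0,0,0,0,5],[0,0,0,0,0,0,5],[0,0,0,0,0,0,5]]]'

```text
time_s: 12.6
eef_pos: [0.5768, 0.0774, 0.2193]
eef_rot: [0.125, 0.641, 0.743, 0.144]
wrist_force: [0.7, -0.1, -2.8]
opening: 0.132
grasp_force: 58.8
```

```bash
python3 - <<'E'
from h import *
print(mouth()); dark(); look("s5")
E
```

```text
(array([ 29.2, -47.8,  50.3]), np.float64(22.0))
scene [(13, 24, -46, 11, 15), (7, -9, -80, 9, 11), (20, 10, -76, 11, 14)]
top [(27, 17, -40, 16, 19), (40, 6, -74, 16, 20), (34, -13, -77, 15, 18)]
```

Call:
jog_arm --series '[[[2,-1,0,0,0,0,5],[5,-3,-1,0,0,0,5],[8,-5,-2,0,0,0,5],[8,-5,-2,0,0,0,5],[6,-3,-1,0,0,0,5],[2,-1,0,0,0,0,5],[0,5,0,0,0,0,5],[0,-5,0,0,0,0,5],[0,0,0,0,0,0,5],[0,0,0,0,0,0,5]]]'

```text
time_s: 13.75
eef_pos: [0.5536, 0.1051, 0.2181]
eef_rot: [0.125, 0.641, 0.743, 0.144]
wrist_force: [0.2, 0.0, -2.4]
opening: 0.132
grasp_force: 58.9
```

```bash
python3 - <<'E'
from h import *
print(mouth()); dark(); look("s6")
E
```

```text
(array([ 10.4, -17. ,  49.1]), np.float64(22.0))
scene [(63, 17, -59, 12, 17), (20, -10, -77, 12, 15)]
top [(153, 14, -57, 15, 22), (43, -13, -76, 16, 20)]
```

```bash
python3 - <<'E'
from h import *
t=ctrl.camera("top"); import pickle; pickle.dump(t,open("t6.pkl","wb"))
a=cv2.resize(t["frame"][160:260,180:280],(500,500),interpolation=cv2.INTER_CUBIC)
b=cv2.imread("pics/s6.png")[200:550,100:400]; b=cv2.resize(b,(300,350)); b=np.vstack([b,np.zeros((150,300,3),np.uint8)])
cv2.imwrite("pics/v6.png",np.hstack([a,b]))
E
```

View pics/v6.png

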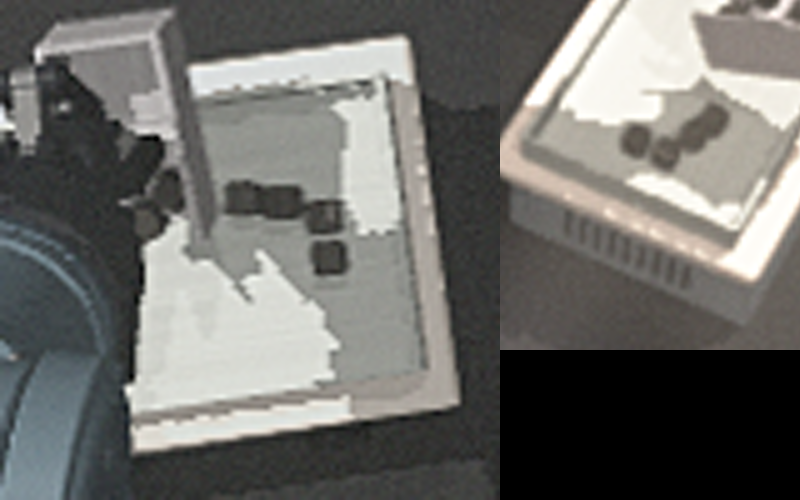

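The top view shows four pieces on the tray in one layer, at (243,198), (282,200), (325,215) and (330,257). Two more are waiting near the mouth at (150,218) and (170,190).

Call:
jog_arm --series '[[[1,0,0,0,0,0,5],[3,0,0,0,0,0,5],[1,0,0,0,0,0,5],[0,0,0,0,0,0,5],[0,5,0,0,0,0,5],[0,-5,0,0,0,0,5],[0,0,0,0,0,0,5],[0,0,0,0,0,0,5],[0,0,0,0,0,0,5],[0,0,0,0,0,0,5]]]'

```text
time_s: 14.95
eef_pos: [0.553, 0.1103, 0.2183]
eef_rot: [0.125, 0.641, 0.743, 0.145]
wrist_force: [0.6, -0.1, -2.1]
opening: 0.133
grasp_force: 58.9
```

```bash
python3 - <<'E'
from h import *
print(mouth()); dark()
E
```

```text
(array([ 10.5, -11.7,  49.3]), np.float64(22.0))
scene [(12, -11, -8, 10, 14), (47, 21, -52, 12, 19), (22, -10, -77, 11, 14), (8, 11, -81, 12, 13)]
top [(144, 15, -56, 16, 22), (42, -13, -76, 16, 19), (41, -16, -3, 15, 20)]
```

Call:
jog_arm --series '[[[2,1,0,0,0,0,5],[4,4,2,0,0,0,5],[5,5,2,0,0,0,5],[4,3,2,0,0,0,5],[2,1,0,0,0,0,5],[0,0,0,0,0,0,5],[0,5,0,0,0,0,5],[0,-5,0,0,0,0,5],[0,0,0,0,0,0,5],[0,0,0,0,0,0,5]]]'

```text
time_s: 16.05
eef_pos: [0.5653, 0.1292, 0.2178]
eef_rot: [0.125, 0.641, 0.743, 0.144]
wrist_force: [0.5, 0.4, -1.9]
opening: 0.135
grasp_force: 58.9
```

```bash
python3 - <<'E'
from h import *
print(mouth()); dark()
E
```

```text
(array([25.5,  5.2, 48.8]), np.float64(22.0))
scene [(8, -13, -9, 10, 13), (79, 15, -53, 12, 18), (22, -10, -76, 12, 16)]
top [(151, 14, -57, 16, 22), (49, 11, 12, 17, 23), (38, 2, -25, 14, 18), (43, -13, -75, 16, 19), (30, -16, -4, 15, 20)]
```

Seven are out: four in the −y third and three in the middle. The last two must go in the +y third, so I'll tilt back before moving.

Call:
jog_arm --series '[[[0,3,2,0.05,0,0,5],[0,3,2,0.05,0,0,5],[0,3,3,0.05,0,0,5],[0,2,2,0.05,0,0,5],[3,0,0,0,0,0,5],[7,-1,0,0,0,0,5],[10,-2,0,0,0,0,5],[12,-3,0,0,0,0,5],[12,-3,0,0,0,0,5],[10,-3,-1,0,0,0,5]]]'

```text
time_s: 17.15
eef_pos: [0.5578, 0.1844, 0.2115]
eef_rot: [0.06, 0.65, 0.754, 0.07]
wrist_force: [0.1, -0.7, -1.5]
opening: 0.135
grasp_force: 58.9
```

Call:
jog_arm --series '[[[7,-2,0,0,0,0,5],[4,-1,0,0,0,0,5],[1,0,0,0,0,0,5],[0,-2,-2,-0.04,0,0,5],[0,-3,-2,-0.05,0,0,5],[0,-3,-2,-0.05,0,0,5],[0,-2,-2,-0.04,0,0,5],[0,-1,-1,-0.02,0,0,5],[0,0,0,0,0,0,5],[0,0,0,0,0,0,5]]]'

```text
time_s: 18.15
eef_pos: [0.5417, 0.1923, 0.2171]
eef_rot: [0.125, 0.641, 0.743, 0.145]
wrist_force: [0.5, -0.1, -1.9]
opening: 0.135
grasp_force: 59.0
```

```bash
python3 - <<'E'
from h import *
print(mouth()); dark()
E
```

```text
(array([11.5, 71.1, 48.1]), np.float64(22.0))
scene [(21, -13, -5, 11, 15), (13, 22, 10, 12, 15), (7, 7, -31, 10, 13), (21, 20, -58, 13, 16), (8, -9, -82, 10, 14), (10, 11, -81, 10, 12)]
top [(113, 13, -60, 16, 23), (39, 18, 13, 16, 18), (27, 1, -24, 15, 18), (35, -13, -76, 16, 21), (47, -15, -2, 15, 20)]
```

Nothing has dropped on the way and the mouth is at tray y=71. I'll shake again.

Call:
jog_arm --series '[[[0,5,0,0,0,0,5],[0,-5,0,0,0,0,5],[0,0,0,0,0,0,5],[0,5,0,0,0,0,5],[0,-5,0,0,0,0,5],[0,0,0,0,0,0,5],[0,0,0,0,0,0,5],[0,0,0,0,0,0,5],[0,0,0,0,0,0,5],[0,0,0,0,0,0,5]]]'

```text
time_s: 19.25
eef_pos: [0.5413, 0.1925, 0.2169]
eef_rot: [0.125, 0.641, 0.743, 0.145]
wrist_force: [-0.5, -1.1, -1.6]
opening: 0.132
grasp_force: 58.9
```

```bash
python3 - <<'E'
from h import *
print(mouth()); dark()
E
```

```text
(array([11.1, 71.3, 47.9]), np.float64(22.1))
scene [(11, -16, 65, 12, 16), (20, -13, -6, 12, 16), (14, 21, 10, 11, 13), (6, 5, -31, 10, 14), (24, 21, -56, 12, 18), (8, -9, -82, 10, 13), (7, 9, -81, 10, 13)]
top [(114, 13, -59, 16, 22), (44, 18, 12, 14, 18), (24, 0, -25, 13, 18), (34, -13, -76, 15, 19), (48, -16, -3, 15, 19), (45, -20, 70, 15, 21)]
```

Eight are out. For the last one I'll move the mouth to +x and shake.

Call:
jog_arm --series '[[[0,2,1,0,0,0,5],[1,5,2,0,0,0,5],[1,7,3,0,0,0,5],[0,4,2,0,0,0,5],[0,1,0,0,0,0,5],[0,5,0,0,0,0,5],[0,-5,0,0,0,0,5],[0,0,0,0,0,0,5],[0,5,0,0,0,0,5],[0,-5,0,0,0,0,5]]]'

```text
time_s: 20.35
eef_pos: [0.5625, 0.1976, 0.2176]
eef_rot: [0.126, 0.641, 0.743, 0.145]
wrist_force: [-0.0, -0.2, -1.6]
opening: 0.135
grasp_force: 59.0
```

```bash
python3 - <<'E'
from h import *
print(mouth()); dark()
E
```

```text
(array([33. , 73.2, 48.6]), np.float64(22.2))
scene [(7, -16, 64, 10, 12), (17, 35, 76, 12, 13), (22, -13, -5, 11, 14), (20, 21, 9, 12, 16), (6, 5, -32, 10, 12), (23, 21, -57, 12, 16), (7, -9, -81, 10, 13), (6, 10, -82, 10, 12)]
top [(113, 13, -59, 16, 21), (13, 30, 84, 15, 19), (42, 18, 12, 15, 19), (34, 2, -23, 15, 20), (32, -14, -77, 15, 19), (46, -16, -3, 15, 22), (36, -20, 69, 15, 19)]
```

```bash
python3 - <<'E'
from h import *
g=grot(8.5,-2); p,r=now()
s=rows(np.array([560,150,235.]),g,10,5)
g=grot(-26.9,0)
s=rows(np.array([538,-212.3,150]),g,30,5,s)
E
```

```text
[[-1, -0, -1, 0.012, 0, -0, 5], [-4, -0, -1, 0.032, 0, -0, 5], [-5, -0, -2, 0.046, 0, -0, 5], [-6, -0, -3, 0.057, 0, -0, 5], [-7, -1, -3, 0.062, 0, -0, 5], [-7, -1, -3, 0.062, 0, -0.001, 5], [-7, -0, -3, 0.057, 0.001, 0, 5], [-5, -1, -2, 0.047, -0, 0, 5], [-4, -1, -1, 0.032, -0, 0, 5], [-1, 0, -1, 0.012, -0, 0, 5]]
err [-0.1 -0.2  0.2] [-0. -0.  0.]
[[-1, -0, 0, -0, 0, 0.002, 5], [-4, -1, 1, -0, 0, 0.006, 5], [-5, -1, 1, -0.001, 0, 0.009, 5], [-7, -1, 2, -0.001, 0.001, 0.013, 5], [-9, -2, 2, -0.001, -0, 0.016, 5], [-11, -2, 3, -0.001, 0, 0.018, 5], [-12, -1, 3, -0.001, 0, 0.021, 5], [-14, -2, 3, -0.001, 0.001, 0.023, 5], [-14, -1, 4, -0.001, 0, 0.025, 5], [-16, -1, 4, -0.002, 0.001, 0.027, 5]]
[[-17, -1, 3, -0.001, 0, 0.028, 5], [-17, -0, 5, -0.002, 0.001, 0.03, 5], [-17, -0, 4, -0.002, 0, 0.03, 5], [-18, 1, 4, -0.001, 0.001, 0.03, 5], [-18, 1, 4, -0.002, 0, 0.031, 5], [-18, 2, 5, -0.002, 0.001, 0.031, 5], [-18, 2, 4, -0.001, 0, 0.03, 5], [-17, 3, 4, -0.002, 0.001, 0.03, 5], [-17, 4, 4, -0.002, 0, 0.03, 5], [-16, 3, 4, -0.001, 0.001, 0.028, 5]]
[[-16, 4, 3, -0.002, 0, 0.026, 5], [-14, 4, 4, -0.001, 0.001, 0.026, 5], [-13, 4, 3, -0.001, 0, 0.023, 5], [-11, 4, 3, -0.001, 0, 0.021, 5], [-11, 4, 3, -0.001, 0.001, 0.018, 5], [-8, 3, 2, -0.001, 0, 0.016, 5], [-7, 3, 1, -0.001, 0, 0.013, 5], [-5, 2, 2, -0.001, 0, 0.009, 5], [-3, 1, 1, 0, 0.001, 0.006, 5], [-1, 1, -0, 0, -0, 0.002, 5]]
err [ 0.3  0.4 -0.1] [ 0. -0. -0.]
```

Call:
jog_arm --series '[[[-1,0,-1,0.012,0,0,5],[-4,0,-1,0.032,0,0,5],[-5,0,-2,0.046,0,0,5],[-6,0,-3,0.057,0,0,5],[-7,-1,-3,0.062,0,0,5],[-7,-1,-3,0.062,0,-0.001,5],[-7,0,-3,0.057,0,0,5],[-5,-1,-2,0.047,0,0,5],[-4,-1,-1,0.032,0,0,5],[-1,0,-1,0.012,0,0,5]]]'

```text
time_s: 21.45
eef_pos: [0.5611, 0.1493, 0.2356]
eef_rot: [-0.011, 0.653, 0.757, -0.014]
wrist_force: [-0.2, -0.1, -1.7]
opening: 0.128
grasp_force: 59.0
```

Call:
jog_arm --series '[[[-1,0,0,0,0,0.002,5],[-4,-1,1,0,0,0.006,5],[-5,-1,1,-0.001,0,0.009,5],[-7,-1,2,-0.001,0.001,0.013,5],[-9,-2,2,-0.001,0,0.016,5],[-11,-2,3,-0.001,0,0.018,5],[-12,-1,3,-0.001,0,0.021,5],[-14,-2,3,-0.001,0.001,0.023,5],[-14,-1,4,-0.001,0,0.025,5],[-16,-1,4,-0.002,0.001,0.027,5]]]'

```text
time_s: 22.45
eef_pos: [0.555, 0.0546, 0.2128]
eef_rot: [-0.008, 0.712, 0.702, -0.01]
wrist_force: [0.6, 0.3, -1.1]
opening: 0.131
grasp_force: 59.0
```

Call:
jog_arm --series '[[[-17,-1,3,-0.001,0,0.028,5],[-17,0,5,-0.002,0.001,0.03,5],[-17,0,4,-0.002,0,0.03,5],[-18,1,4,-0.001,0.001,0.03,5],[-18,1,4,-0.002,0,0.031,5],[-18,2,5,-0.002,0.001,0.031,5],[-18,2,4,-0.001,0,0.03,5],[-17,3,4,-0.002,0.001,0.03,5],[-17,4,4,-0.002,0,0.03,5],[-16,3,4,-0.001,0.001,0.028,5]]]'

```text
time_s: 23.45
eef_pos: [0.5438, -0.1197, 0.1721]
eef_rot: [-0.002, 0.809, 0.588, -0.003]
wrist_force: [0.4, -0.0, -0.7]
opening: 0.135
grasp_force: 59.0
```

Call:
jog_arm --series '[[[-16,4,3,-0.002,0,0.026,5],[-14,4,4,-0.001,0.001,0.026,5],[-13,4,3,-0.001,0,0.023,5],[-11,4,3,-0.001,0,0.021,5],[-11,4,3,-0.001,0.001,0.018,5],[-8,3,2,-0.001,0,0.016,5],[-7,3,1,-0.001,0,0.013,5],[-5,2,2,-0.001,0,0.009,5],[-3,1,1,0,0.001,0.006,5],[-1,1,0,0,0,0.002,5]]]'

```text
time_s: 24.45
eef_pos: [0.5388, -0.212, 0.1503]
eef_rot: [0.0, 0.852, 0.523, 0.0]
wrist_force: [0.2, -0.7, -1.4]
opening: 0.136
grasp_force: 59.0
```

```bash
python3 - <<'E'
from h import *
dark()
rows(np.array([538,-212.3,62.5]),grot(-26.9),10,5)
t=ctrl.camera("top"); a=cv2.resize(t["frame"][155:265,150:290],(700,550),interpolation=cv2.INTER_CUBIC); cv2.imwrite("pics/v7.png",a)
E
```

```text
scene []
top [(99, 13, -59, 16, 21), (27, 31, 79, 14, 21), (25, 17, 10, 15, 18), (20, 0, -26, 13, 18), (28, -14, -76, 16, 20), (19, -18, -5, 14, 18), (37, -20, 69, 15, 19)]
[[-0, -0, 2, 0, -0, -0, 5], [-0, -0, 7, 0, -0, -0, 5], [-0, -0, 10, 0, -0, -0, 5], [-0, -0, 12, 0, -0, -0, 5], [-0, -0, 13, 0.001, -0, -0, 5], [-1, -1, 13, -0, -0, -0, 5], [0, 0, 12, 0, -0, -0, 5], [0, 0, 10, 0, -0, -0, 5], [0, 0, 7, 0, -0, -0, 5], [0, 0, 2, 0, -0, -0, 5]]
err [-0.2 -0.   0.1] [ 0. -0. -0.]
```

View pics/v7.png

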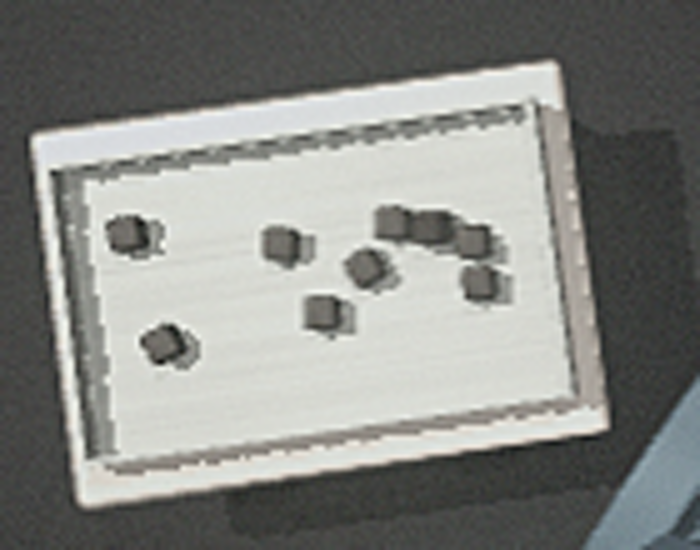

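All nine pieces lie separately in one layer: two in the left third, three in the middle and four toward the right. Now I'll set the shaker down.

Call:
jog_arm --series '[[[0,0,2,0,0,0,5],[0,0,7,0,0,0,5],[0,0,10,0,0,0,5],[0,0,12,0,0,0,5],[0,0,14,0,0,0,5],[-1,-1,13,0,0,0,5],[0,0,12,0,0,0,5],[0,0,10,0,0,0,5],[0,0,6,0,0,0,5],[0,0,2,0,0,0,5]]]'

```text
time_s: 25.6
eef_pos: [0.5373, -0.2122, 0.0616]
eef_rot: [-0.0, 0.852, 0.523, 0.0]
wrist_force: [1.0, -0.2, -1.1]
opening: 0.138
grasp_force: 59.0
```

```bash
python3 - <<'E'
from h import *
o=ctrl.get_obs();print(now()[0],now()[1].as_matrix().round(3)[2],o["wrist_force"])
E
```

```text
[ 537.34106995 -212.24823512   61.62360625] [ 0.  0. -1.] [ 1.04305034 -0.2272135  -1.14738391]
```

Call:
jog_arm --series '[[[0,0,1,0,0,0,5],[0,0,0,0,0,0,5],[0,0,0,0,0,0,14],[0,0,0,0,0,0,18],[0,0,0,0,0,0,24],[0,0,0,0,0,0,32],[0,0,0,0,0,0,40],[0,0,0,0,0,0,50],[0,0,0,0,0,0,60],[0,0,0,0,0,0,60]]]'

```text
time_s: 26.6
eef_pos: [0.5377, -0.2124, 0.0615]
eef_rot: [0.001, 0.852, 0.523, 0.0]
wrist_force: [-0.0, -0.5, 0.6]
opening: 0.705
grasp_force: 0.0
```

Call:
jog_arm --series '[[[0,0,-3,0,0,0,60],[0,0,-8,0,0,0,60],[0,0,-13,0,0,0,60],[0,0,-18,0,0,0,60],[0,0,-20,0,0,0,60],[0,0,-20,0,0,0,60],[0,0,-18,0,0,0,60],[0,0,-13,0,0,0,60],[0,0,-8,0,0,0,60],[0,0,-3,0,0,0,60]]]'

```text
time_s: 27.6
eef_pos: [0.5379, -0.2126, 0.1868]
eef_rot: [0.001, 0.852, 0.523, 0.001]
wrist_force: [-0.3, -0.9, 0.3]
opening: 0.703
grasp_force: 0.0
```

```bash
python3 - <<'E'
from h import *
c=ctrl.camera("scene"); P=cloud(c,280,345,195,260); z=P[:,2]
for lo,hi in((.08,.11),(.035,.11)):
    Q=P[(z>lo)&(z<hi)&(abs(P[:,0]-.54)<.08)&(abs(P[:,1]+.21)<.08)]; print(np.median(Q[:,2]),rect(Q))
cv2.imwrite("pics/f.png",cv2.resize(c["frame"][60:300,240:460],(550,600)))
E
```

```text
0.09602297701907392 ([[525.7999877929688, -227.8000030517578], [537.2999877929688, -233.8000030517578], [555.4000244140625, -198.8000030517578], [544.0, -192.8000030517578]], [array([ 540.6, -213.3]), array([39.4, 12.9]), np.float64(62.6)])
0.051462139486259106 ([[489.0, -215.39999389648438], [571.2000122070312, -256.8999938964844], [594.2000122070312, -211.39999389648438], [511.8999938964844, -169.89999389648438]], [array([ 541.6, -213.4]), array([50.9, 92.1]), np.float64(63.3)])
```

View pics/f.png

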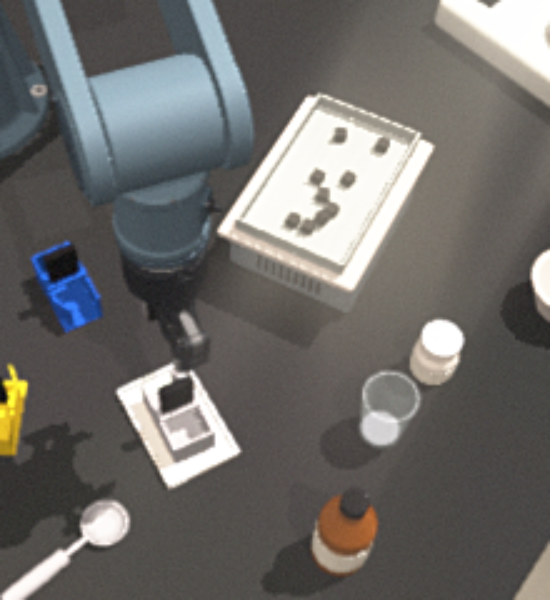

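The shaker stands upright and empty in its dish at (185,420), centred to within about 3 mm. The nine pieces are spread over the tray, and the gripper is clear of everything.

```bash
python3 -c "
from bench import ctrl; print(ctrl.hand_in())"
```

```text
the job is handed in; nothing more can be done
None
```

I handed the job in at about 28 s: all nine pieces lie in one layer on the tray (four, three and two per third), and the empty shaker stands upright in its dish; the hand-in returned no verdict.

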